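# Slide a folded steel cover home onto the stack

### The job

Slide the loose steel cover off its loading ledge and onto the fixed cover between the ledges, chamfered corners over chamfered corners, until its skirt drops over the raised deck and it sits fully home all round. Slide it, do not lift it clear, and leave it there let go; leave the flange, tape measure, wire brush and hammer where they are.

Things in the scene. Friction and masses are not known exactly. Their poses are not given: they have to be found in the camera images.
- cover: loose steel cover, an upside-down pan, 0.3 to 0.6 kg, 180 mm (its x) by 130 mm (its y), 38 mm high: skirt 30 mm high, walls 4 mm, open below. Both corners of its +x end are cut at 45 degrees, 25 mm legs (80 mm of that end stays flat). Too wide to grip across. Origin: centre of the 180 x 130 outline at the skirt's lower edge; z up. Starts on either ledge, within 0.15 rad of the seat's yaw
- cover_top (a point): centre of the top of the loose cover's raised deck, which has a white film on it, 38 mm above the cover's origin; axes as the cover
- fixture: fixed to the bench: a first cover of the same outline (180 by 130 mm, chamfered corners on its +x end), shoulder 30 mm and raised deck 38 mm above the bench. The deck's sides slope: 2 mm inside a seated cover's skirt at the foot, 5 mm at the top. Ledges on its +y and -y sides, nothing at its x ends. Origin: centre of the outline, on the bench; z up. Yaw up to 0.2 rad
- seat (a point): point on the fixture at the middle of the fixed cover's outline, 30 mm above the bench, axes as the fixture: the loose cover's origin lies here with matching axes when it is home. Still riding on the deck or ledge the cover is 8 to 10 mm higher
- ledge_left (a point): middle of the top of the ledge on the fixture's +y side, 40 mm above the bench: flat grey-painted steel, 210 mm along the fixture's x, 180 mm along y, 4 mm gap between it and the fixed cover; axes as the fixture
- ledge_right (a point): the same for the like ledge on the fixture's -y side
- flange: bystander: dark steel pipe flange, 76 mm across, 34 mm high, lying on the other ledge; origin at the centre of its underside
- tape_measure: bystander: black tape measure 72 by 34 by 62 mm on the bench to the left (+y); origin at the centre of its underside
- wire_brush: bystander: wire brush, 200 mm long, on the bench to the right (-y); origin under its middle
- hammer: bystander: hammer, 260 mm long, on the bench beyond the fixture; origin under its middle
Mind the look-alikes: they are no part of the job. What is shaped like the cover but red is not meant.

How it is judged (in metres and radians):
At the end, for the whole second after the job is handed in: the cover rests on the fixed cover's shoulder: its origin within 4 mm of the seat sideways and less than 2.5 mm above it, turned less than 0.04 rad from it, level within 0.025 rad, at rest (horizontal distance between cover and seat below 0.004 m and z of cover in the frame of seat below 0.0025 m and angle between the x axis of cover and the x axis of seat, either way round below 0.04 rad and angle between cover's own z axis and vertical below 0.025 rad and linear speed of cover below 0.01 m/s); the robot touches nothing.
It fails at once if the cover is lifted clear (its origin more than 70 mm above the bench) instead of slid (height (world z) of cover above 0.07 m).
It fails at once if a bystander (flange, tape measure, wire brush or hammer) is shifted more than 30 mm (distance of any of flange, tape_measure, wire_brush, hammer from where it was at the start of the episode above 0.03 m).
It also fails if it takes over 51 s, if anything falls off the work surface, if the arm or the gripper's body presses on something with over 40 N, if the wrist force passes 120 N, or if a joint passes its speed limit or range.

### The arm

A 6-joint arm with a two-finger parallel gripper is mounted at the origin on the work surface. World frame = base frame: x ahead of the robot, y to its left, z up, the work surface at z = 0. Lengths are in mm, angles in rad, forces in N, time in s.
With the tool pointing down it reaches from about 350 to 775 mm from the base axis. Payload 7.3 kg.
Tool frame: the origin (TCP) lies on the centre line of the jaws, within the pads' length; the fingertips stand 22 mm ahead of it and the grasp point (between the pads) lies 3 mm ahead of it; z points along the fingers, y is the direction in which the jaws open and shut (so a half turn about z gives the same grasp; the last joint's range is limited). The gripper opens to 92 mm and grips with 3 to 60 N. Pads are 19 mm wide; open, the fingers measure 130 mm over their backs; the gripper's body (75 mm by 190 mm) begins 47 mm behind the grasp point.
Start: joints at [-1.257, 0.342, 1.524, -0, 1.275, -0.146], TCP at [233.002, -470.481, 248.741] pointing down, gripper open.
Joint ranges: [-2.53, 2.53], [-0.77, 2.02], [0.04, 2.7], [-1, 4.14], [0.28, 2.66], [-3.11, 3.11]. Speed limits (rad/s): [2.57, 2.57, 3.14, 3.14, 3.14, 3.14].

### API

Orientations are given as [roll, pitch, yaw] about the fixed x, y, z axes, in that order (R = Rz(yaw) Ry(pitch) Rx(roll)).
In Python, from plant import get_obs, capture, bot, spot_in gives the robot as it stands.
- The arm moves only by the shell command python3 -m handwheel 'ROWS' [OPENING]. ROWS is JSON, a list of rows, each a list of 2 entries, a list of its own where there are three numbers: the shift along the world's x, y, z in mm, then the turn, a rotation vector about the world's x, y, z in rad. In form: [[[x, y, z], [wx, wy, wz]], ...]. A call has 1 to 12 rows; each row shifts and turns the commanded pose from where the row before left it; what a row does not reach is not made up. A row lasts 1/8 s, in which the tool goes at most 62.5 mm and 10.7 degrees, less where a joint would pass 70% of its speed; a pose out of reach is approached as far as the arm can. A call is refused whole if a number of a shift passes 62.5 or a number of a turn 0.188, either way. A call with a gripper value outside its range is refused whole. OPENING is the closure, from 0 (fully open) to 1 (shut), set as the call begins (- or left out, the last holds). The fingers move at their own pace and stop on an object; the grip force is fixed at half the most. Time passes only in rows, so rows that do not move let the fingers close. It gives the time, the measured TCP pose, the force and the opening at its end, in the units of the state.
- get_obs(): the state, without advancing time (a new reading comes with each control period).
- capture(name): name is "scene" or "top"; returns a dict with "img" (400x640x3 uint8, red, green, blue), "fx", "fy", "cx", "cy" (pixels), "cam_to_world" (4x4, takes a point from camera to world coordinates). Camera axes: x right, y up, looking along -z (the intrinsics and any distortion apply to the point x, -y, -z); pixel columns grow to the right and rows downward; lengths in mm; the calibration is good to about 2 mm. A picture is of the moment at which its call begins. There is no depth.
- bot.close_job(): hands the job in, once; it reports no verdict.
Trained networks look in the newest picture that a camera, given by its name, has taken for a name from the list of things; names that differ only in an ending like _2 or _b are one class to them, and where a whole thing is asked for, a point or a joint stands for the part that bears it (a point fixed in the world has none). Each returns a list of dicts, best first, with "score" (0 to 1); they miss things now and then, are a little off and sometimes report something else, mostly with a low value. They report only what shows in the picture. A call takes as long as a camera call. They do not tell look-alikes from the thing itself.
- spot_in(thing, camera): "xyz" ([x, y, z] in mm, in the coordinates of the camera as it stood for that picture, good to about 4 mm: the middle of the surface that is visible of it).
The state is a dict: "time": time; "joint_positions": joint angles; "dq": joint speeds; "tau": joint torques, N m; "tool_pos": TCP position; "tcp_rot": TCP orientation; "contact_force": force on the tool from outside, world axes, zero at the start; "moment": the same for the moment, N m; "grip_width": finger opening in mm.
Only numpy, scipy, OpenCV 4.12 (cv2) and the standard library are available. Lean on these libraries where they do the work, as an engineer would, in place of code of your own. Each camera call takes 0.05 s, during which the arm holds its last target. There are 200 camera calls.

## Working session

There is one attempt and no reset: what is moved stays moved. The work goes in short steps, Python scripts to look and compute and a shell command to move; the robot and the scene stay as the last step left them, time stands still between calls to the robot, and variables do not carry over. Pictures are saved under pics/ and viewed, about 8 in all and at most 12, crops included, and the job is handed in when it is done.

```bash
ls; mkdir -p pics
python3 - <<'E'
from plant import get_obs, capture, bot, spot_in
import cv2, numpy as np
o=get_obs(); print(o)
for c in ("scene","top"):
    d=capture(c); cv2.imwrite(f"pics/{c}0.png",cv2.cvtColor(d["img"],cv2.COLOR_RGB2BGR))
    M=np.array(d["cam_to_world"]); print(c,{k:d[k] for k in d if k not in("img",)})
    for t in ("cover","cover_top","fixture","seat","ledge_left","ledge_right","flange","tape_measure","wire_brush","hammer"):
        for r in spot_in(t,c)[:3]:
            p=M@np.r_[r["xyz"],1]; print(t,round(r["score"],2),p[:3].round(0))
E
```

```text
pics
{'time': 0.0, 'joint_positions': array([-1.25699438e+00,  3.42736372e-01,  1.52497520e+00, -3.73374340e-05,
        1.27538694e+00, -1.45995281e-01]), 'dq': array([-0.00147453, -0.00069402, -0.00055922,  0.00170945, -0.000659  ,
       -0.00157388]), 'tau': array([ 1.27303123e-03, -4.31237090e+01, -2.44217956e+01,  7.18262047e-02,
        5.59492351e-02, -1.44049159e-04]), 'tool_pos': array([ 232.87981271, -470.12920193,  248.05244197]), 'tcp_rot': array([-3.14009763e+00, -1.83743307e-04,  4.59807987e-01]), 'contact_force': array([-0.22710982,  0.19771381,  0.27231701]), 'moment': array([ 0.01493159, -0.00848401,  0.02888025]), 'grip_width': 91.9729215192179}
scene {'fx': 469.6248281654856, 'fy': 469.6248281654856, 'cx': 318.1638038264159, 'cy': 197.15235519878723, 'cam_to_world': array([[-2.08521065e-01, -8.24048910e-01,  5.26746960e-01,
         1.22956646e+03],
       [ 9.77940827e-01, -1.82440233e-01,  1.01721684e-01,
         1.48320511e+02],
       [ 1.22761951e-02,  5.36338471e-01,  8.43913704e-01,
         1.19478493e+03],
       [ 0.00000000e+00,  0.00000000e+00,  0.000
[... 761 characters left out ...]
9e-03,  1.61282657e-01,  9.86907655e-01,
         1.74829257e+03],
       [ 0.00000000e+00,  0.00000000e+00,  0.00000000e+00,
         1.00000000e+00]])}
cover 0.85 [ 724. -304.   39.]
cover 0.65 [784. 313.  42.]
cover 0.64 [265. 299.  41.]
cover_top 0.97 [ 726. -307.   43.]
cover_top 0.95 [780. 311.  38.]
cover_top 0.88 [494. 166.  75.]
fixture 0.77 [500. -37.  44.]
seat 0.72 [498. -42.  39.]
ledge_left 0.89 [500. -44.  41.]
ledge_right 0.93 [502. -47.  42.]
flange 0.57 [ 497. -166.   51.]
flange 0.32 [ 408. -463.   19.]
tape_measure 0.59 [ 500. -165.   50.]
tape_measure 0.53 [428. 482.  63.]
tape_measure 0.52 [499. -45.  39.]
wire_brush 0.63 [ 411. -464.   21.]
hammer 0.76 [767.  -2.  28.]
```

View pics/scene0.png

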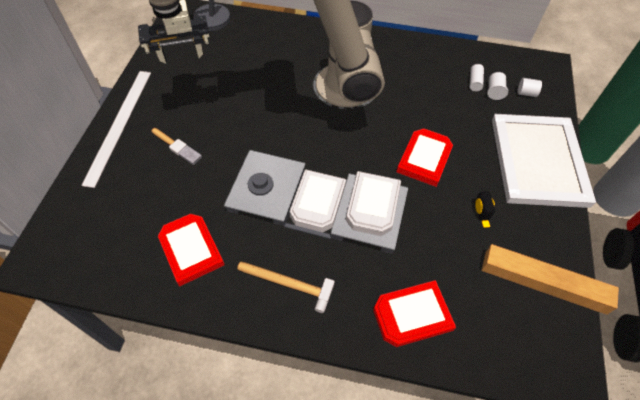

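View pics/top0.png

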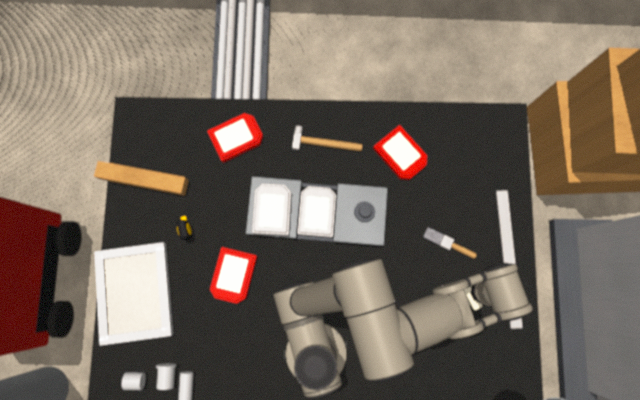

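```bash
cat > h.py <<'E'
import numpy as np, cv2
from plant import get_obs, capture, bot, spot_in
def proj(d,P):
    M=np.array(d["cam_to_world"]); p=(np.atleast_2d(P)-M[:3,3])@M[:3,:3]
    return np.c_[d["cx"]+d["fx"]*p[:,0]/-p[:,2], d["cy"]-d["fy"]*p[:,1]/-p[:,2]]
def unproj(d,uv,z):
    M=np.array(d["cam_to_world"]); uv=np.atleast_2d(uv).astype(float)
    r=np.c_[(uv[:,0]-d["cx"])/d["fx"],-(uv[:,1]-d["cy"])/d["fy"],-np.ones(len(uv))]@M[:3,:3].T
    return M[:3,3]+r*((z-M[2,3])/r[:,2])[:,None]
def crop(d,name,x0,y0,w,h,s):
    im=cv2.cvtColor(d["img"],cv2.COLOR_RGB2BGR)[y0:y0+h,x0:x0+w]
    cv2.imwrite(name,cv2.resize(im,None,fx=s,fy=s,interpolation=cv2.INTER_CUBIC))
E
python3 - <<'E'
from h import *
a=capture("scene");b=capture("top")
crop(a,"pics/a.png",220,140,195,115,4);crop(b,"pics/b.png",240,170,155,80,5)
E
```

```text
(no output)
```

View pics/a.png

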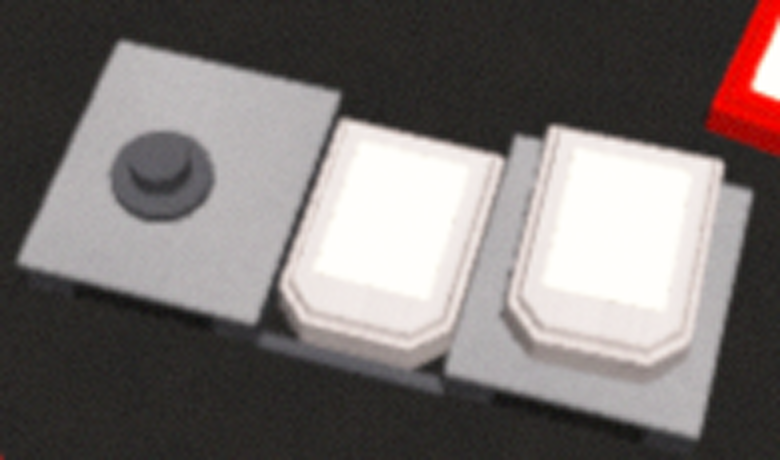

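View pics/b.png

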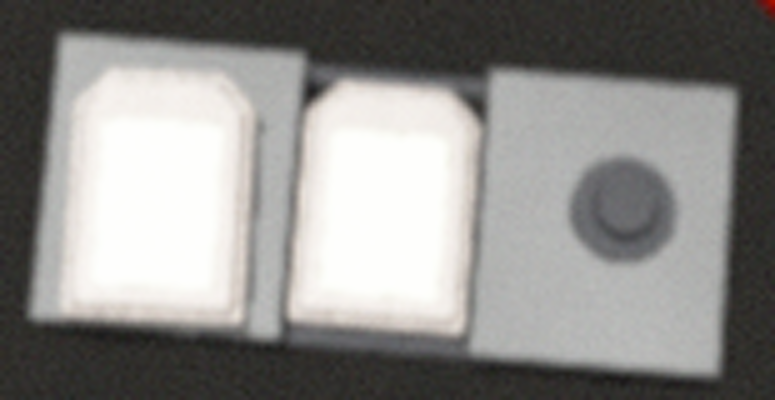

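```bash
cat >> h.py <<'E'
def films(d,thr=245):
    g=d["img"].min(2); m=(g>=thr).astype(np.uint8)
    n,l,st,c=cv2.connectedComponentsWithStats(m)
    return [(st[i],c[i],np.argwhere(l==i)[:,::-1]) for i in range(1,n) if st[i][4]>150]
def meas(d,zs):
    out=[]
    for s,c,p in films(d):
        for z in zs:
            w=unproj(d,p,z)[:,:2]
            r=cv2.minAreaRect(w.astype(np.float32))
            e,V=np.linalg.eigh(np.cov(w.T)); v=V[:,1]*np.sign(V[0,1])
            print("px",c.round(1),"z",z,"cen",w.mean(0).round(1),"yaw",np.arctan2(v[1],v[0]).round(3),"size",np.sqrt(12*e).round(1))
E
python3 - <<'E'
from h import *
a=capture("scene");b=capture("top")
for d in(a,b): meas(d,[38,78]); print()
A=np.array([[122,40],[340,92],[258,325],[20,263],[517,133],[752,187],[700,437],[447,372]])/4+[220,140]
B=np.array([[738,88],[490,68],[720,377],[468,355],[305,50],[60,33],[278,340],[28,320]])/5+[240,170]
pa=unproj(a,A,40).round(0);pb=unproj(b,B,40).round(0);print(pa[:,:2].tolist(),pb[:,:2].tolist())
E
```

```text
px [426.4 152.6] z 38 cen [273.4 304.1] yaw -0.212 size [ 78.8 112.7]
px [426.4 152.6] z 78 cen [306.5 298.7] yaw -0.212 size [ 76.1 108.8]
px [317.7 194.7] z 38 cen [498.9   5.9] yaw -0.07 size [ 83.5 117.9]
px [317.7 194.7] z 78 cen [524.2  10.8] yaw -0.07 size [ 80.6 113.8]
px [374.2 197. ] z 38 cen [471.2 168.7] yaw -0.044 size [ 86.3 121.4]
px [374.2 197. ] z 78 cen [497.4 168. ] yaw -0.044 size [ 83.3 117.2]
px [188.2 245.4] z 38 cen [ 736.5 -305. ] yaw 0.704 size [ 80.3 113.6]
px [188.2 245.4] z 78 cen [ 753.5 -289.3] yaw 0.704 size [ 77.5 109.7]
px [416.1 310.1] z 38 cen [785.7 322.5] yaw -1.086 size [ 80.1 114.1]
px [416.1 310.1] z 78 cen [801.1 316.5] yaw -1.086 size [ 77.3 110.2]

px [233.2 135.1] z 38 cen [785.4 322.3] yaw -1.09 size [ 78.2 113.1]
px [233.2 135.1] z 78 cen [772.7 314.6] yaw -1.09 size [ 76.4 110.4]
px [401.  150.7] z 38 cen [ 736.1 -305.9] yaw 0.701 size [ 77.4 112. ]
px [401.  150.7] z 78 cen [ 724.5 -298.9] yaw 0.701 size [ 75.6 109.4]
px [270.8 210.4] z 38 cen [502.8 171.7] yaw -0.023 size [ 88.8 121.7]
px [270.8 210.4] z 78 cen [496.7 167.6] yaw -0.023 size [ 86.7 118.8]
px [316.2 212.5] z 38 cen [497.8   5.8] yaw -0.041 size [ 85.6 118.3]
px [316.2 212.5] z 78 cen [491.9   5.6] yaw -0.041 size [ 83.6 115.5]
px [231.9 273.3] z 38 cen [273.  303.1] yaw -0.222 size [ 80.1 113.2]
px [231.9 273.3] z 78 cen [272.3 295.9] yaw -0.222 size [ 78.2 110.5]

[[385.0, -232.0], [397.0, -56.0], [608.0, -67.0], [595.0, -246.0], [405.0, 83.0], [415.0, 261.0], [628.0, 249.0], [616.0, 71.0]] [[594.0, -255.0], [606.0, -72.0], [382.0, -240.0], [395.0, -59.0], [617.0, 64.0], [627.0, 245.0], [403.0, 79.0], [414.0, 260.0]]
```

```bash
python3 -m handwheel '[[[50,30,0],[0,0,-0.13]],[[50,30,0],[0,0,-0.13]],[[50,30,0],[0,0,-0.13]],[[50,30,0],[0,0,-0.13]],[[0,55,0],[0,0,0]],[[0,55,0],[0,0,0]],[[0,55,0],[0,0,0]],[[0,55,0],[0,0,0]],[[0,55,0],[0,0,0]],[[0,55,0],[0,0,0]],[[0,55,0],[0,0,0]],[[0,55,0],[0,0,0]]]' 0
python3 -m handwheel '[[[-30,40,0],[0,0,0]],[[-30,40,0],[0,0,0]],[[0,0,0],[0,0,0]],[[0,0,0],[0,0,0]]]'
```

```text
time: 2.8
tool_pos: [432.8, 91.3, 249.0]
tcp_rot: [3.142, -0.001, -0.06]
contact_force: [0.9, 1.1, 0.5]
grip_width: 92.0
time: 3.3
tool_pos: [373.4, 169.4, 249.0]
tcp_rot: [3.141, -0.001, -0.059]
contact_force: [0.5, -1.0, 0.5]
grip_width: 91.4
```

```bash
python3 -m handwheel '[[[0,0,-58],[0,0,0]],[[0,0,-58],[0,0,0]],[[0,0,-40],[0,0,0]],[[0,0,-20],[0,0,0]],[[0,0,0],[0,0,0]],[[5,0,0],[0,0,0]],[[5,0,0],[0,0,0]],[[5,0,0],[0,0,0]],[[3,0,0],[0,0,0]],[[0,0,0],[0,0,0]]]'
python3 - <<'E'
from h import *
a=capture("scene")
meas(a,[38,78])
crop(a,"pics/a2.png",300,110,130,110,5)
E
```

```text
time: 4.55
tool_pos: [391.3, 169.6, 72.9]
tcp_rot: [-3.142, -0.0, -0.06]
contact_force: [-0.4, -0.1, 0.3]
grip_width: 91.8
px [428.5 152.2] z 38 cen [270.2 310.4] yaw 0.012 size [ 67.6 114.5]
px [428.5 152.2] z 78 cen [303.3 304.8] yaw 0.012 size [ 65.3 110.6]
px [317.7 194.7] z 38 cen [499.1   5.9] yaw -0.064 size [ 83.5 117.8]
px [317.7 194.7] z 78 cen [524.3  10.8] yaw -0.064 size [ 80.7 113.8]
px [374.2 197. ] z 38 cen [471.  168.8] yaw -0.041 size [ 86.3 121.6]
px [374.2 197. ] z 78 cen [497.2 168.1] yaw -0.041 size [ 83.3 117.4]
px [188.2 245.4] z 38 cen [ 736.5 -305. ] yaw 0.71 size [ 80.2 113.5]
px [188.2 245.4] z 78 cen [ 753.6 -289.3] yaw 0.71 size [ 77.4 109.6]
px [416.1 310.1] z 38 cen [785.7 322.5] yaw -1.088 size [ 80. 114.]
px [416.1 310.1] z 78 cen [801.1 316.5] yaw -1.088 size [ 77.3 110.1]
```

View pics/a2.png

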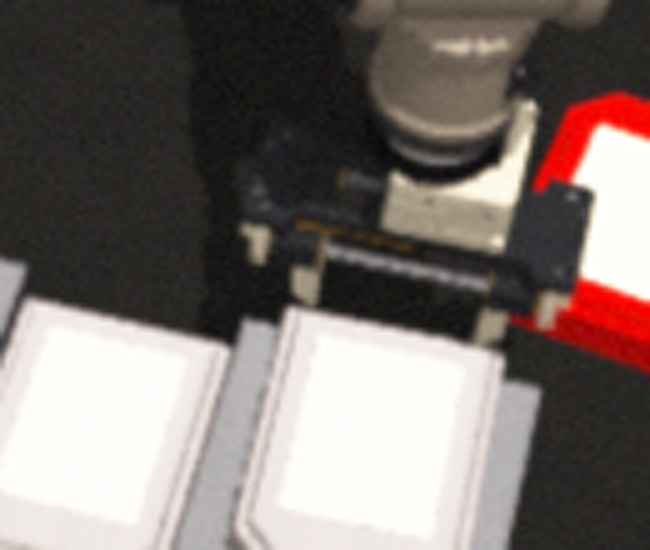

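```bash
cat >> h.py <<'E'
def rel(d):
    F=[]
    for s,c,p in films(d): F.append((c,p))
    fx=min(F,key=lambda f:np.hypot(*(unproj(d,f[0],38)[0,:2]-[498.5,5.9])))
    best=None
    for c,p in F:
        w=unproj(d,c,78)[0,:2]
        if 440<w[0]<540 and 40<w[1]<230: best=p
    ys=[]
    for p,z in((fx[1],38),(best,78)):
        w=unproj(d,p,z)[:,:2]; e,V=np.linalg.eigh(np.cov(w.T)); v=V[:,1]*np.sign(V[0,1]); ys.append((w.mean(0),np.arctan2(v[1],v[0])))
    D=ys[1][0]-np.array([498.5,5.9]); t=-.063
    print("loose",ys[1][0].round(1),"fixed",ys[0][0].round(1),"dx_f,dy_f",(D@[[np.cos(t),-np.sin(t)],[np.sin(t),np.cos(t)]]).round(1),"yaws",np.round([ys[0][1],ys[1][1]],3))
E
python3 -m handwheel '[[[4,0,0],[0,0,0]],[[4,0,0],[0,0,0]],[[4,0,0],[0,0,0]],[[4,0,0],[0,0,0]],[[0,0,0],[0,0,0]]]'
python3 -c "
from h import *
rel(capture('scene'))"
```

```text
time: 5.22
tool_pos: [406.4, 169.6, 72.5]
tcp_rot: [3.141, 0.002, -0.06]
contact_force: [-2.3, 2.2, 1.0]
grip_width: 91.7
loose [499.2 167.4] fixed [498.9   5.9] dx_f,dy_f [ -9.5 161.2] yaws [-0.065 -0.04 ]
```

```bash
python3 -m handwheel '[[[2,0,0],[0,0,0]],[[2,0,0],[0,0,0]],[[2,0,0],[0,0,0]],[[2,0,0],[0,0,0]],[[0,0,0],[0,0,0]]]'
python3 -c "
from h import *
rel(capture('scene'))"
```

```text
time: 5.9
tool_pos: [415.4, 169.4, 72.7]
tcp_rot: [3.142, -0.001, -0.061]
contact_force: [-1.8, -0.4, -1.5]
grip_width: 91.8
loose [507.2 165.5] fixed [498.9   5.9] dx_f,dy_f [ -1.3 159.9] yaws [-0.069 -0.044]
```

```bash
python3 -m handwheel '[[[1.5,0,0],[0,0,0]],[[0,0,0],[0,0,0]],[[-15,0,0],[0,0,0]],[[-15,0,0],[0,0,0]],[[0,0,60],[0,0,0]],[[0,0,60],[0,0,0]],[[-20,40,0],[0,0,0.18]],[[0,50,0],[0,0,0.18]],[[0,50,0],[0,0,0.18]],[[0,50,0],[0,0,0.18]]]'
python3 -c "
from h import *
a=capture('scene');rel(a);b=capture('top');rel(b)
crop(b,'pics/b2.png',220,150,170,110,4)"
```

```text
time: 7.2
tool_pos: [365.7, 361.0, 193.0]
tcp_rot: [3.141, -0.001, 0.666]
contact_force: [0.9, 0.4, 0.4]
grip_width: 92.0
loose [508.5 165.8] fixed [498.8   5.9] dx_f,dy_f [-1.000e-01  1.602e+02] yaws [-0.075 -0.043]
loose [506.4 166.4] fixed [497.8   5.7] dx_f,dy_f [ -2.2 160.7] yaws [-0.037 -0.077]
```

View pics/b2.png

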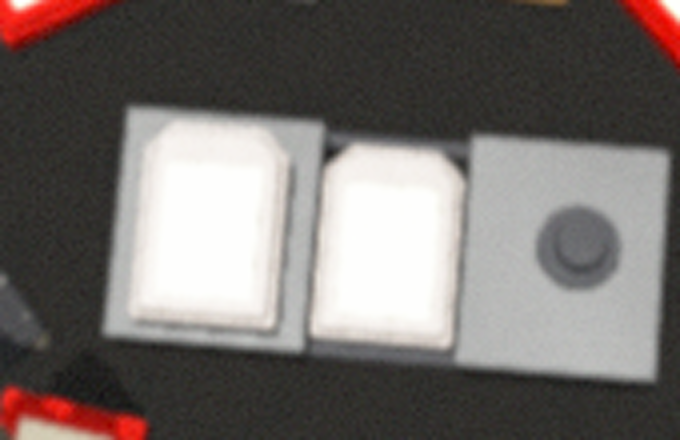

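```bash
python3 -m handwheel '[[[37,-23,0],[0,0,0.168]],[[37,-23,0],[0,0,0.168]],[[37,-23,0],[0,0,0.168]],[[36,-22,0],[0,0,0.168]],[[0,0,0],[0,0,0.17]],[[0,0,-50],[0,0,0]],[[0,0,-50],[0,0,0]],[[0,0,-20],[0,0,0]],[[0,0,0],[0,0,0]],[[0,0,0],[0,0,0]]]'
python3 -m handwheel '[[[0,-5,0],[0,0,0]],[[0,-5,0],[0,0,0]],[[0,-5,0],[0,0,0]],[[0,-5,0],[0,0,0]],[[0,-5,0],[0,0,0]],[[0,-5,0],[0,0,0]],[[0,-5,0],[0,0,0]],[[0,-5,0],[0,0,0]],[[0,0,0],[0,0,0]]]'
python3 -c "
from h import *
rel(capture('scene'));rel(capture('top'))"
```

```text
time: 8.55
tool_pos: [513.9, 268.5, 74.0]
tcp_rot: [3.14, -0.001, 1.501]
contact_force: [0.6, -0.2, 0.0]
grip_width: 91.7
time: 9.68
tool_pos: [513.5, 227.9, 72.8]
tcp_rot: [-3.142, 0.001, 1.502]
contact_force: [-0.3, -0.3, -0.6]
grip_width: 92.2
loose [536.8 142.8] fixed [498.6   6. ] dx_f,dy_f [ 29.6 139. ] yaws [-0.073  1.252]
loose [537.2 141.1] fixed [497.    6.1] dx_f,dy_f [ 30.2 137.4] yaws [-0.03   1.196]
```

```bash
python3 -m handwheel '[[[-0.5,-7,0],[0,0,0]],[[-0.5,-7,0],[0,0,0]],[[-0.5,-7,0],[0,0,0]],[[-0.5,-7,0],[0,0,0]],[[-0.5,-7,0],[0,0,0]],[[-0.5,-7,0],[0,0,0]],[[-0.5,-7,0],[0,0,0]],[[-0.5,-7,0],[0,0,0]],[[-0.5,-7,0],[0,0,0]],[[-0.5,-7,0],[0,0,0]],[[0,0,0],[0,0,0]]]'
python3 -c "
from h import *
a=capture('scene')
crop(a,'pics/a3.png',230,110,200,150,4)"
```

```text
time: 11.15
tool_pos: [508.4, 157.6, 72.7]
tcp_rot: [-3.141, 0.001, 1.501]
contact_force: [0.4, -0.0, -0.7]
grip_width: 91.7
```

View pics/a3.png

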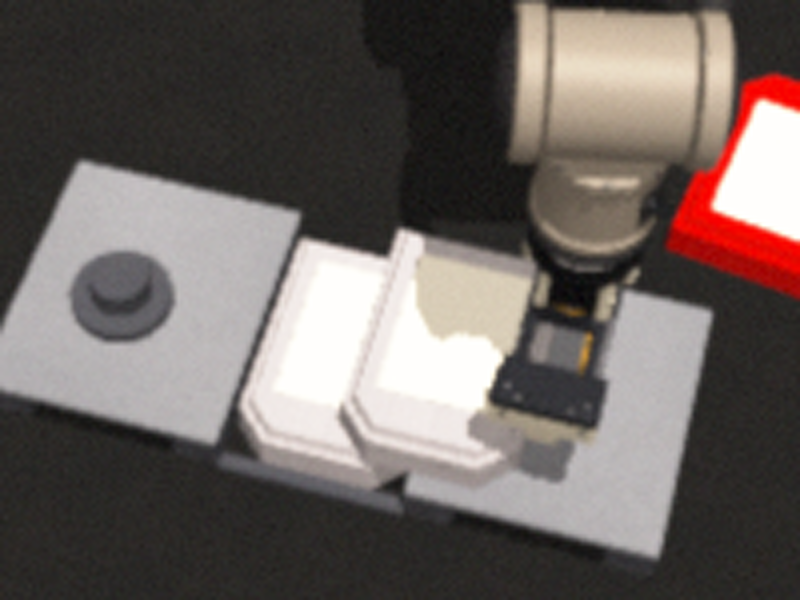

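```bash
python3 -m handwheel '[[[-0.4,-7,0],[0,0,0]],[[-0.4,-7,0],[0,0,0]],[[-0.5,-7,0],[0,0,0]],[[-0.4,-7,0],[0,0,0]],[[-0.4,-7,0],[0,0,0]],[[-0.5,-7,0],[0,0,0]],[[-0.4,-7,0],[0,0,0]],[[-0.4,-7,0],[0,0,0]],[[-0.4,-7,0],[0,0,0]],[[-0.3,-4,0],[0,0,0]],[[0,0,0],[0,0,0]]]'
python3 -c "
from h import *
a=capture('scene')
crop(a,'pics/a4.png',230,110,200,150,4)"
```

```text
time: 12.58
tool_pos: [504.1, 90.8, 72.6]
tcp_rot: [-3.141, 0.001, 1.501]
contact_force: [-0.9, 0.1, -0.8]
grip_width: 91.8
```

View pics/a4.png

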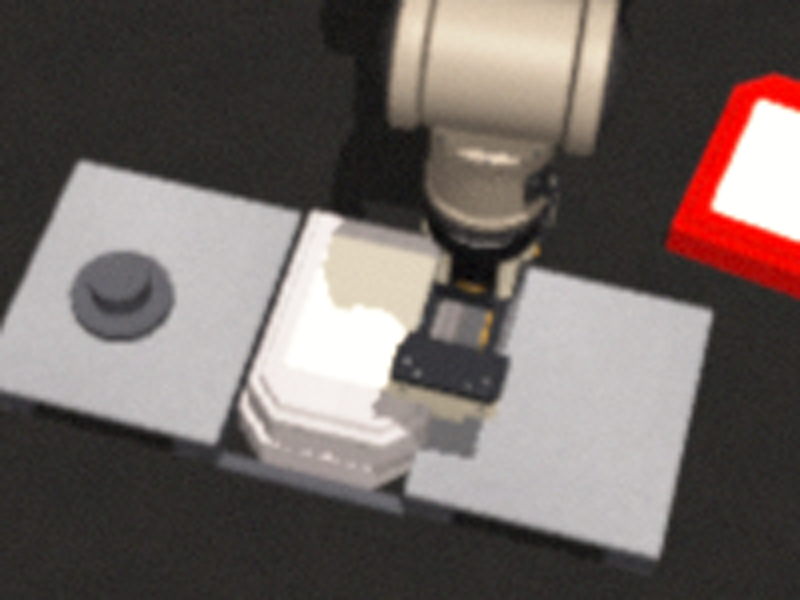

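```bash
for i in 1 2 3; do :; done
python3 -m handwheel '[[[-0.1,-2,0],[0,0,0]],[[-0.1,-2,0],[0,0,0]],[[-0.1,-2,0],[0,0,0]],[[0,0,0],[0,0,0]]]'
python3 -m handwheel '[[[-0.1,-1,0],[0,0,0]],[[-0.1,-1,0],[0,0,0]],[[0,0,0],[0,0,0]]]'
python3 -m handwheel '[[[-0.1,-1,0],[0,0,0]],[[0,-0.5,0],[0,0,0]],[[0,0,0],[0,0,0]]]'
python3 -c "
from h import *
a=capture('scene')
crop(a,'pics/a5.png',230,150,140,100,5)"
```

```text
time: 13.12
tool_pos: [504.1, 85.1, 72.8]
tcp_rot: [3.141, 0.001, 1.502]
contact_force: [-0.2, 0.3, 0.0]
grip_width: 91.9
time: 13.5
tool_pos: [503.9, 83.4, 72.8]
tcp_rot: [3.141, 0.0, 1.502]
contact_force: [0.5, -0.3, -0.6]
grip_width: 92.0
time: 13.88
tool_pos: [503.8, 82.3, 72.7]
tcp_rot: [3.141, -0.0, 1.502]
contact_force: [0.9, 3.4, -0.1]
grip_width: 91.8
```

View pics/a5.png

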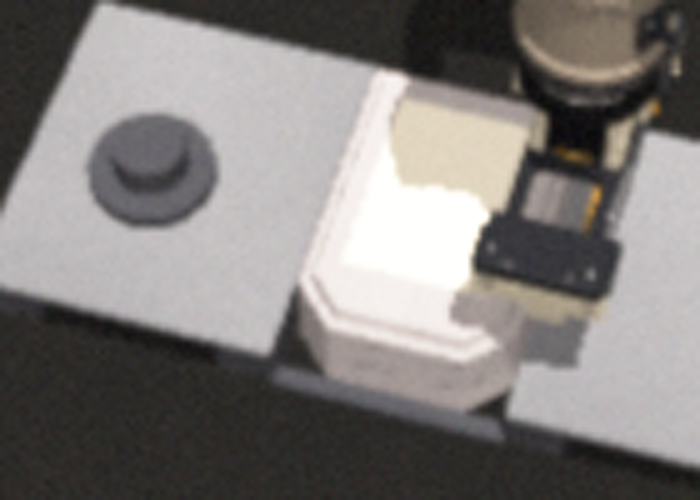

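```bash
python3 -m handwheel '[[[0,10,0],[0,0,0]],[[0,20,0],[0,0,0]],[[0,40,40],[0,0,0]],[[0,40,40],[0,0,0]],[[0,50,0],[0,0,0]],[[0,50,0],[0,0,0]],[[0,0,0],[0,0,0]]]'
python3 - <<'E'
from h import *
a=capture("scene");b=capture("top")
ca=min(films(a),key=lambda f:np.hypot(*(f[1]-[330,190]))) ;cb=min(films(b),key=lambda f:np.hypot(*(f[1]-[316,212])))
for z in (68,70,72,74,76,78):
    o=[]
    for d,c in((a,ca),(b,cb)):
        w=unproj(d,c[2],z)[:,:2]; e,V=np.linalg.eigh(np.cov(w.T)); v=V[:,1]*np.sign(V[0,1]); o+=[w.mean(0).round(1),np.arctan2(v[1],v[0]).round(3)]
    print(z,o)
for t in("flange","hammer","wire_brush","tape_measure"):
    r=spot_in(t,"scene")[:1]
    print(t,[(np.array(a["cam_to_world"])@np.r_[q["xyz"],1])[:3].round() for q in r])
A=cv2.resize(a["img"][130:250,220:420],None,fx=4,fy=4,interpolation=2);cv2.imwrite("pics/a6.png",A[...,::-1])
E
```

```text
time: 14.8
tool_pos: [503.0, 295.4, 152.6]
tcp_rot: [3.141, -0.001, 1.506]
contact_force: [-0.9, -1.0, -0.4]
grip_width: 91.6
68 [array([498.1,   6.4]), np.float64(-0.077), array([496.1,   8.2]), np.float64(-0.046)]
70 [array([499.4,   6.6]), np.float64(-0.077), array([495.8,   8.1]), np.float64(-0.046)]
72 [array([500.7,   6.9]), np.float64(-0.077), array([495.5,   8.1]), np.float64(-0.046)]
74 [array([502. ,   7.1]), np.float64(-0.077), array([495.2,   8.1]), np.float64(-0.046)]
76 [array([503.3,   7.4]), np.float64(-0.077), array([494.9,   8.1]), np.float64(-0.046)]
78 [array([504.6,   7.7]), np.float64(-0.077), array([494.6,   8.1]), np.float64(-0.046)]
flange [array([ 517., -159.,   52.])]
hammer [array([776.,   4.,  22.])]
wire_brush [array([ 411., -458.,   17.])]
tape_measure [array([446., 488.,  53.])]
```

View pics/a6.png

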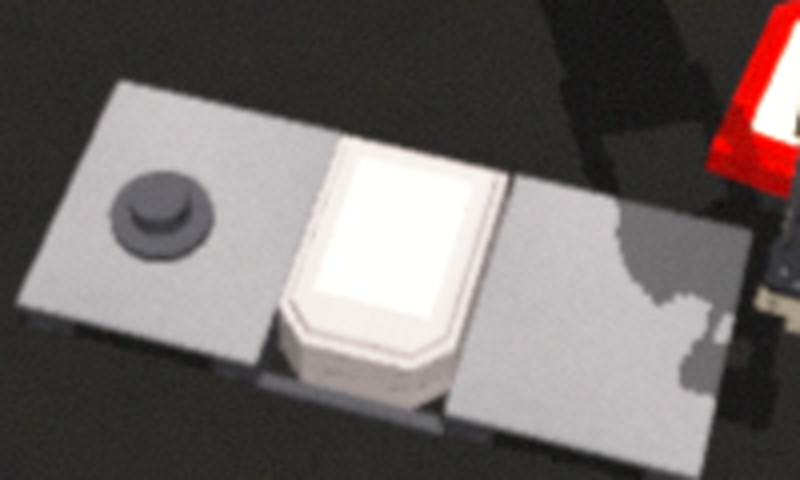

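```bash
python3 -m handwheel '[[[0,-50,0],[0,0,0]],[[0,-50,0],[0,0,0]],[[0,-50,0],[0,0,0]],[[0,-50,0],[0,0,0]],[[0,-50,0],[0,0,0]],[[0,-38,0],[0,0,0]],[[0,0,0],[0,0,0]],[[0,0,-30],[0,0,0]],[[0,0,-22],[0,0,0]],[[0,0,-6],[0,0,0]],[[0,0,0],[0,0,0]]]' 1
python3 -m handwheel '[[[0,0,-1],[0,0,0]],[[0,0,-1],[0,0,0]],[[0,0,-1],[0,0,0]],[[0,0,0],[0,0,0]]]'
```

```text
time: 16.48
tool_pos: [503.9, 4.3, 94.9]
tcp_rot: [-3.142, -0.0, 1.502]
contact_force: [-0.2, 0.1, 0.3]
grip_width: 0.7
time: 16.98
tool_pos: [503.8, 4.0, 91.8]
tcp_rot: [3.141, 0.0, 1.502]
contact_force: [0.1, 0.3, 0.4]
grip_width: 0.4
```

```bash
python3 -m handwheel '[[[0,0,-1],[0,0,0]],[[0,0,-0.5],[0,0,0]],[[0,0,0],[0,0,0]]]'
python3 -m handwheel '[[[0,0,-0.5],[0,0,0]],[[0,0,-0.5],[0,0,0]],[[0,0,0],[0,0,0]]]'
```

```text
time: 17.35
tool_pos: [503.8, 4.0, 90.3]
tcp_rot: [3.142, 0.0, 1.502]
contact_force: [-0.5, 0.7, 2.1]
grip_width: 0.3
time: 17.73
tool_pos: [503.8, 4.0, 90.2]
tcp_rot: [3.141, 0.0, 1.502]
contact_force: [-4.5, 0.1, 11.3]
grip_width: 0.4
```

```bash
python3 -m handwheel '[[[0,0,10],[0,0,0]],[[0,0,50],[0,0,0]],[[0,50,20],[0,0,0]],[[0,60,0],[0,0,0]],[[0,60,0],[0,0,0]],[[0,60,0],[0,0,0]],[[0,60,0],[0,0,0]],[[0,0,0],[0,0,0]]]'
python3 - <<'E'
from h import *
for n,q in(("scene",[318,190]),("top",[316,212])):
    d=capture(n); c=min(films(d),key=lambda f:np.hypot(*(f[1]-q)))
    w=unproj(d,c[2],68)[:,:2]; e,V=np.linalg.eigh(np.cov(w.T)); v=V[:,1]*np.sign(V[0,1]); print(n,w.mean(0).round(1),np.arctan2(v[1],v[0]).round(3))
bot.close_job()
E
```

```text
time: 18.73
tool_pos: [503.0, 298.0, 169.2]
tcp_rot: [3.141, -0.001, 1.507]
contact_force: [0.1, -1.0, -0.1]
grip_width: 0.4
scene [498.    6.4] -0.065
top [496.3   8.2] -0.071
the job is handed in; nothing more can be done
```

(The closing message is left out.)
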